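Stand the tipped reagent bottle back in its row

ROBOT

A 7-joint arm with a two-finger parallel gripper is mounted at the origin on a cart in front of the work surface, level with it; the furniture and walls round the work are solid. World frame = base frame: x ahead of the robot, y to its left, z up, the work surface at z = 0. Lengths are in m, angles in rad, forces in N, time in s.
With the tool pointing down it reaches from about 0.375 to 0.925 m from the base axis. Payload 3.1 kg.
Tool frame: the origin (TCP) lies between the finger pads; the fingertips stand 19 mm ahead of it and the grasp point (between the pads) is the TCP; z points along the fingers, y is the direction in which the jaws open and shut (so a half turn about z gives the same grasp; the last joint's range is limited). The gripper opens to 85 mm and grips with 20 to 120 N. Pads are 22 mm wide; open, the fingers measure 114 mm over their backs; the gripper's body (76 mm by 85 mm) begins 54 mm behind the grasp point. The pads swing forward as they close: fully open they stand 13 mm farther back than shut.
Start: joints at [-1.345, 0.383, 0.044, 1.598, -0.018, 1.161, -0.05], TCP at [0.207, 0.616, 0.25] pointing down, gripper open.
Joint ranges: [-2.61, 2.61], [-0.41, 2.15], [-1.48, 1.57], [0, 2.5], [-1.57, 4.71], [0.05, 1.97], [-2.85, 2.85]. Speed limits (rad/s): [2.79, 2.79, 3.14, 3.14, 3.14, 3.14, 3.14].

INTERFACE

Orientations are given as a unit quaternion [x, y, z, w].
In Python, from bench import move_ptp, movel, move_j, move_gripper, pause, inverse_kinematics, read_camera, camera_params, MotionError, sign_off, look_for, tip_of, read_time_s, read_qpos, read_joint_vel, read_effort, read_eef_pos, read_tcp_rot, read_ft_force, read_ft_torque, read_finger_gap gives the robot as it stands. Calls block until the motion is done:
- move_ptp(position, orientation): joint-space move of the TCP to a pose.
- movel(position, orientation=None, speed=0.15): straight line of the TCP; orientation=None keeps the orientation; speed is the mean speed in m/s.
- move_j(angles): joint-space move.
- move_gripper(opening, effort=None): finger opening in m; effort is the grip in N (None keeps the last); returns when the fingers have stopped.
- pause(seconds).
- inverse_kinematics(position, orientation): joint angles nearest the present ones, or None.
- read_camera(name): name is "scene" or "top" or "wrist"; returns the picture (400x640x3 uint8, red, green, blue); there is no depth.
- camera_params(name): a dict with "K" (3x3 intrinsics, pixels), "camera_from_world" (4x4, takes a point from world to camera coordinates). Camera axes: x right, y down, z forward; pixel columns grow to the right and rows downward; lengths in m; the calibration is good to about 2 mm. A picture is of the moment at which its call begins: read the wrist's pose just before it. camera_params takes no time and is no camera call; for the wrist camera it gives the pose at the moment of the call.
A pose or a line that the arm cannot do raises MotionError and nothing moves.
- sign_off(): hands the job in, once; it reports no verdict.
Trained networks look in the newest picture that a camera, given by its name, has taken for a name from the list of things; names that differ only in an ending like _2 or _b are one class to them, and where a whole thing is asked for, a point or a joint stands for the part that bears it (a point fixed in the world has none). Each returns a list of dicts, best first, with "confidence" (0 to 1); they miss things now and then, are a little off and sometimes report something else, mostly with a low value. They report only what shows in the picture. A call takes as long as a camera call. They do not tell look-alikes from the thing itself.
- look_for(camera, name): "at" ([column, row] in pixels, amid what is visible of it).
- tip_of(camera, name): "at" ([column, row] in pixels: a listed point, or the origin of a listed thing).
Readings, each from a call of its own:
- read_time_s(): time.
- read_qpos(): joint angles.
- read_joint_vel(): joint speeds.
- read_effort(): joint torques, N m.
- read_eef_pos(): TCP position.
- read_tcp_rot(): TCP orientation.
- read_ft_force(): force on the tool from outside, world axes, zero at the start.
- read_ft_torque(): the same for the moment, N m.
- read_finger_gap(): finger opening in m.
Only numpy, scipy, OpenCV 4.12 (cv2) and the standard library are available. Lean on these libraries where they do the work, as an engineer would, in place of code of your own. Each camera call takes 0.05 s, during which the arm holds its last target. There are 200 camera calls.

TASK

One of the three reagent bottles in the spill tray has fallen over. Stand it upright on its base on the one empty round mark in the tray, in line with the two standing bottles. Leave the standing bottles standing where they are.

Things in the scene. Friction and masses are not known exactly. Their poses are not given: they have to be found in the camera images.
- bottle: the tipped bottle: round body 56 mm across up to the shoulder at 92 mm, screw cap 40 mm across, 114 mm tall in all, 0.13 to 0.27 kg, rigid. Origin: centre of its underside; z axis from base to cap (level while it lies, up when it stands). It lies in the front part of the tray floor, in front of the row and roughly along it, cap to the robot's left (within about 25 degrees); it can roll
- place: the empty round mark, a flat dark disc 70 mm across (no real height) on the tray floor, where the tipped bottle belongs; any one of the three places of the row, 125 mm apart. Origin: its centre, at the height of the tray floor (4 mm above the worktop); x across the row away from the robot, y along the row
- slim_bottle: standing neighbour of the same make as the tipped one: 57 mm across, 114 mm tall, black cap, on one of the other two marks; origin at the centre of its underside, z up
- wide_bottle: standing neighbour, the white opaque bottle: 60 mm across, 106 mm tall, white cap, on the remaining mark; origin at the centre of its underside, z up
- tray: the grey spill tray, fixed: 376 mm along the row (y), from 198 mm in front of the row (-x, towards the robot) to 48 mm behind it; floor 4 mm thick, rim 6 mm thick and 14 mm high above the worktop. Origin on the worktop under the middle place of the row; x away from the robot, y along the row
There are look-alikes about, which are no part of the job. What is shaped like the wide_bottle but orange or pink is not meant.

How it is judged:
By the outcome, as a careful person would: the job done as asked, in the order asked, and still so for the second after the job is handed in, with the robot touching nothing.
It also fails if it takes over 45 s, if anything falls off the work surface, if the arm or the gripper's body presses on something with over 40 N, if the wrist force passes 120 N, or if a joint passes its speed limit or range.

## Working session

There is one attempt and no reset: what is moved stays moved. The work goes in short steps, each a Python script; the robot and the scene stay as the last script left them, time stands still between calls to the robot, and variables do not carry over. Pictures are saved under pics/ and viewed, about 8 in all and at most 12, crops included, and the job is handed in when it is done.

```bash
mkdir -p pics; ls; python3 - <<'E'
from bench import *
import cv2,numpy as np
ims=[]
for c in ["scene","top"]:
    im=read_camera(c); cv2.imwrite(f"pics/{c}0.png",im[:,:,::-1])
    p=camera_params(c); print(c,p["K"].tolist() if hasattr(p["K"],'tolist') else p["K"]); print(np.round(p["camera_from_world"],3))
    for n in ["bottle","place","slim_bottle","wide_bottle","tray"]:
        print(n,[(np.round(d["at"]).tolist(),round(d["confidence"],2)) for d in look_for(c,n)],[(np.round(d["at"],1).tolist(),round(d["confidence"],2)) for d in tip_of(c,n)])
print(read_time_s(),read_eef_pos(),read_tcp_rot())
E
```

```text
pics
scene [[391.07100531947896, 0.0, 320.56355640713673], [0.0, 391.07100531947896, 201.92992585410673], [0.0, 0.0, 1.0]]
[[ 0.748 -0.663 -0.009 -0.265]
 [-0.459 -0.507 -0.73   0.369]
 [ 0.479  0.55  -0.684  0.543]
 [ 0.     0.     0.     1.   ]]
bottle [([325.0, 250.0], 0.78), ([352.0, 264.0], 0.36)] [([344.9, 262.7], 0.77)]
place [([414.0, 266.0], 0.59)] [([410.5, 266.5], 0.92)]
slim_bottle [([335.0, 183.0], 0.95)] [([336.8, 203.5], 0.95)]
wide_bottle [([271.0, 169.0], 0.92), ([300.0, 152.0], 0.88), ([372.0, 217.0], 0.87), ([228.0, 174.0], 0.81), ([412.0, 268.0], 0.72)] [([302.8, 167.3], 0.84), ([271.1, 183.9], 0.65), ([234.5, 188.7], 0.64), ([370.2, 232.3], 0.63)]
tray [([352.0, 262.0], 0.76)] [([366.9, 235.4], 0.71), ([335.5, 200.5], 0.54)]
top [[402.5020424804088, 0.0, 313.114278345436], [0.0, 402.5020424804088, 196.50728125023932], [0.0, 0.0, 1.0]]
[[ 0.    -0.999  0.033  0.175]
 [-0.993 -0.004 -0.122  0.511]
 [ 0.122 -0.032 -0.992  0.931]
 [ 0.     0.     0.     1.   ]]
bottle [([350.0, 229.0], 0.78)] [([371.1, 226.4], 0.72), ([300.9, 162.4], 0.36)]
place [([403.0, 183.0], 0.6)] [([400.6, 183.9], 0.69)]
slim_bottle [([302.0, 159.0], 0.92)] [([296.3, 164.5], 0.72)]
wide_bottle [([212.0, 234.0], 0.89), ([353.0, 172.0], 0.87), ([235.0, 160.0], 0.73)] [([353.5, 172.3], 0.62), ([237.5, 161.4], 0.6), ([217.3, 234.1], 0.6)]
tray [([343.0, 204.0], 0.93)] []
1.1 [0.20681217 0.61623485 0.25027756] [ 1.61168398e-01  9.86926921e-01  1.07161150e-05 -5.33940409e-07]
```

View pics/scene0.png

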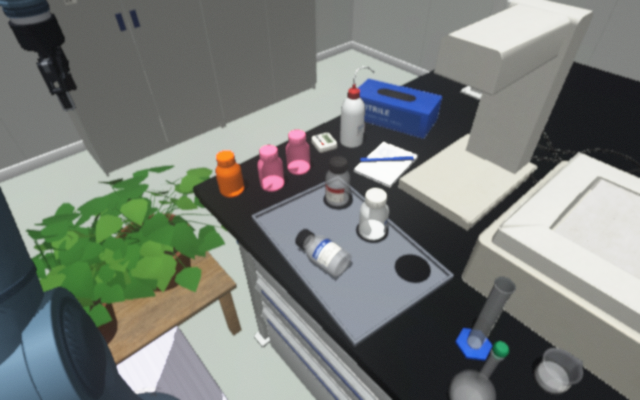

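View pics/top0.png

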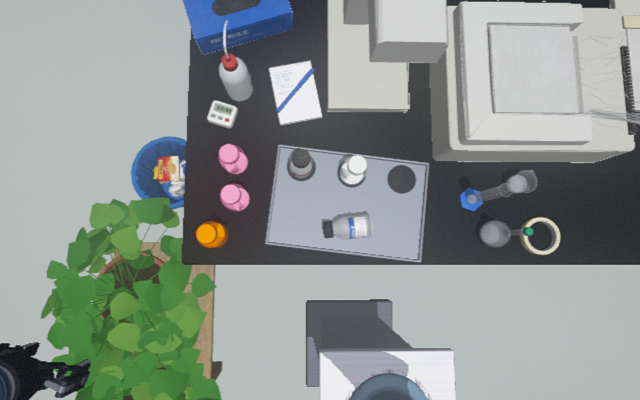

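The tipped bottle lies at top (350,227) / scene (325,252), cap to the left, and the empty mark is at top (402,179) / scene (412,268). Candidates, by top-view pixel:
- Lying bottle (350,227): the target.
- Standing slim bottle (301,163): not the target.
- White wide bottle (353,170): a neighbour.
- Pink (233,158) and (235,197) and orange (211,234): look-alikes.

Next I triangulate, then move the wrist camera over for a close look.

```bash
cat > h.py <<'E'
from bench import *
import cv2,numpy as np
from scipy.spatial.transform import Rotation as R
def P(p): return np.array(p["K"])@np.array(p["camera_from_world"])[:3]
def tri(Pa,a,Pb,b):
    X=cv2.triangulatePoints(Pa,Pb,np.array(a,float).reshape(2,1),np.array(b,float).reshape(2,1)).ravel(); return X[:3]/X[3]
def plane(Pm,uv,z):
    H=np.c_[Pm[:,0],Pm[:,1],Pm[:,2]*z+Pm[:,3]]; x=np.linalg.solve(H,[*uv,1]); return np.r_[x[:2]/x[2],z]
def proj(Pm,X): q=Pm@np.r_[X,1]; return q[:2]/q[2]
E
python3 - <<'E'
from h import *
S,T=P(camera_params("scene")),P(camera_params("top"))
print("place",tri(S,(412,268),T,(402,179)),plane(T,(402,179),.004),plane(S,(412,268),.004))
print("bottle mid",tri(S,(325,252),T,(350,227)))
print("cap",tri(S,(304,239),T,(327,229)),"base",tri(S,(343,267),T,(369,226)))
b=plane(T,(348,227),.032)
q=R.from_euler('x',180,degrees=True)
# tool down, wrist picture from two places
for k,(dx,dy) in enumerate([(0.0,0.06),(0.0,-0.08)]):
    for yaw in (0,90,-90,180):
        qq=(R.from_euler('z',yaw,degrees=True)*q).as_quat()
        pos=[b[0]+dx,b[1]+dy,.33]
        j=inverse_kinematics(pos,qq)
        print(k,yaw,None if j is None else np.round(j,2), camera_params("wrist")["camera_from_world"][2][:3] if k==0 and yaw==0 else '')
E
```

```text
place [ 0.55893157 -0.04490486  0.0038131 ] [ 0.55866678 -0.04465817  0.004     ] [ 0.55909693 -0.04512356  0.004     ]
bottle mid [0.44070576 0.08756258 0.02971715]
cap [0.43453068 0.14296167 0.02737027] base [0.44423002 0.04061149 0.02327041]
0 0 [-1.03 -0.08  0.58  1.95  0.04  1.26 -2.03] [ 0.28295572 -0.09425894 -0.95449008]
0 90 [-0.98 -0.07  0.53  1.95  0.04  1.26 -0.46] 
0 -90 [-0.75 -0.06  0.31  1.94  0.02  1.26  2.7 ] 
0 180 [-0.83 -0.06  0.39  1.94  0.02  1.26  1.12] 
1 0 [-0.88 -0.17  0.68  2.    0.11  1.27 -1.8 ] 
1 90 [-0.92 -0.18  0.72  2.    0.12  1.28 -0.24] 
1 -90 [-1.36 -0.36  1.04  2.01  0.32  1.33  2.71] 
1 180 [-0.85 -0.17  0.67  2.    0.11  1.27  1.34]
```

```bash
cat >> h.py <<'E'
def grasp_rot(u,a,sgn):
    "tool pointing down, leaning over the cap by a; u = horizontal unit axis base->cap"
    z=np.array([0,0,-np.cos(a)])-np.sin(a)*np.array(u); y=sgn*np.cross([0,0,1],u)
    return R.from_matrix(np.c_[np.cross(y,z),y,z])
def raised(Rg,u,ang,az):
    "bottle lifted by ang about the jaw axis (cap up), then turned about z"
    ax=np.cross(u,[0,0,1]); return R.from_rotvec([0,0,az])*R.from_rotvec(np.array(ax)*ang)*Rg
E
python3 - <<'E'
from h import *
q=(R.from_euler('z',90,degrees=True)*R.from_euler('x',180,degrees=True)).as_quat()
for k,pos in enumerate([(.43,.16,.30),(.44,.04,.30)]):
    move_ptp(pos,q); pause(.3)
    p=camera_params("wrist"); im=read_camera("wrist"); np.save(f"w{k}.npy",P(p)); cv2.imwrite(f"pics/w{k}.png",im[:,:,::-1])
    for n in ["bottle","place"]: print(n,[(np.round(d["at"]).tolist(),round(d["confidence"],2)) for d in look_for("wrist",n)],[(np.round(d["at"],1).tolist(),round(d["confidence"],2)) for d in tip_of("wrist",n)])
print(read_time_s(),np.round(read_qpos(),2))
u=np.array([-.0097,.102,0]);u/=np.linalg.norm(u)
for s in (1,-1):
  for a in (15,30,45):
    Rg=grasp_rot(u,np.radians(a),s)
    j=inverse_kinematics([.438,.11,.032],Rg.as_quat())
    print(s,a,None if j is None else np.round(j,2))
    for az in (0,-30,-60,-90,-120):
      Rf=raised(Rg,u,np.pi/2,np.radians(az)); j=inverse_kinematics([.559,-.045,.075],Rf.as_quat())
      print('   ',az,None if j is None else np.round(j,2))
E
```

```text
bottle [([321.0, 216.0], 0.91)] [([326.9, 252.8], 0.82)]
place [([402.0, 300.0], 0.85)] [([405.0, 297.8], 0.61)]
bottle [([315.0, 109.0], 0.64)] [([319.4, 155.6], 0.93)]
place [([405.0, 216.0], 0.86)] [([407.4, 215.2], 0.73)]
4.6 [-0.87 -0.12  0.65  2.04  0.08  1.2  -0.25]
1 15 [ 0.54  0.88 -1.25  2.12  1.15  1.25  1.88]
    0 [ 0.11  1.04  0.48  1.63 -1.23  1.88 -1.89]
    -30 [ 0.32  0.86  0.26  1.97 -1.49  1.53 -1.88]
    -60 [ 1.75  1.71 -1.3   2.25  1.34  0.17  2.1 ]
    -90 [ 0.83  0.9  -0.64  2.48  3.45  1.24 -1.05]
    -120 [ 0.33  0.9  -0.67  2.43  2.53  1.65 -1.19]
1 30 [ 0.37  1.03 -1.25  2.06  1.27  1.59  1.72]
    0 [-0.23  1.11  0.92  1.72 -1.38  1.94 -1.82]
    -30 [ 0.08  0.75  0.48  2.03 -1.48  1.39 -2.  ]
    -60 [-0.59  1.18  1.13  2.35  3.98  1.78 -2.27]
    -90 None
    -120 [-0.31  0.52 -0.01  2.47  2.31  0.94 -1.43]
1 45 [ 0.11  0.99 -1.04  1.98  1.21  1.7   1.65]
    0 [-0.36  1.01  1.01  1.8  -1.31  1.72 -1.88]
    -30 [-0.35  0.81  0.92  2.06 -1.51  1.41 -2.12]
    -60 [ 1.05  0.57 -0.8   2.25 -1.43  0.26 -2.3 ]
    -90 [ 1.22  0.81 -1.24  2.39  2.35  0.56 -
[... 207 characters left out ...]
23]
    -60 [ 1.75  1.71 -1.3   2.25  1.34  0.17 -1.04]
    -90 None
    -120 [-0.9   0.87  0.47  2.48  2.29  1.11  1.21]
-1 30 [-1.02  0.55  0.44  2.12  0.32  0.81 -0.76]
    0 [-0.08  0.96  0.68  1.72 -1.23  1.76  1.25]
    -30 [-0.03  0.8   0.61  2.03 -1.53  1.48  1.16]
    -60 [-0.59  1.18  1.13  2.35  3.98  1.78  0.87]
    -90 None
    -120 [ 0.06  0.55 -0.39  2.45  2.3   1.06  1.88]
-1 45 [-1.02  0.67  0.33  2.04  0.49  1.02 -0.99]
    0 [-0.17  0.83  0.7   1.79 -1.12  1.5   1.17]
    -30 [ 0.06  0.59  0.39  2.05 -1.27  1.07  0.93]
    -60 [ 1.05  0.57 -0.8   2.25 -1.43  0.26  0.84]
    -90 [ 0.85  0.48 -0.81  2.4   2.84  0.39  2.22]
    -120 [-0.68  0.4   0.47  2.42  2.26  0.4   1.8 ]
```

View pics/w0.png

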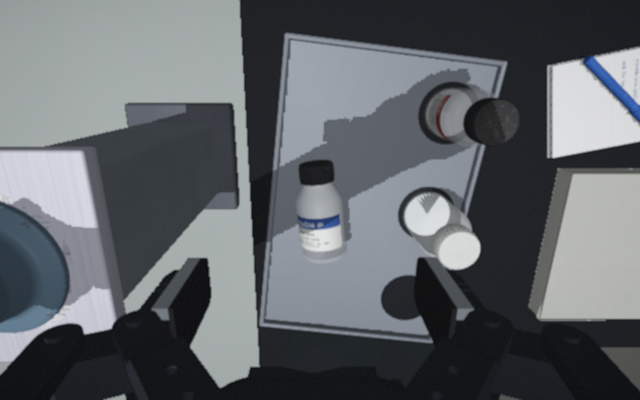

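View pics/w1.png

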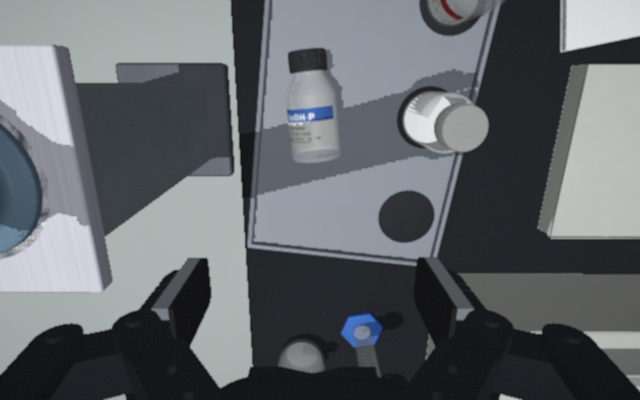

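The wrist views confirm the choice: a clear bottle with a blue label and black cap, lying down. In w0 its cap is at (316,161) and base at (322,261). In w1 they are at (307,49) and (318,162). The empty mark is at w1 (406,216). Now I refine the pose from both wrist views and go to the pregrasp.

```bash
python3 - <<'E'
from h import *
S,T=P(camera_params("scene")),P(camera_params("top")); A,B=np.load("w0.npy"),np.load("w1.npy")
print("cap",tri(A,(316,161),B,(307,49)),plane(A,(316,161),.032),plane(B,(307,49),.032))
print("base",tri(A,(322,261),B,(318,162)),plane(A,(322,261),.032),plane(B,(318,162),.032))
print("blue band",tri(A,(319,221),B,(310,115)))
print("place",plane(B,(406,216),.004),tri(B,(406,216),T,(402,179)),tri(B,(406,216),S,(412,268)))
# dark disc centroid in w1
im=cv2.imread("pics/w1.png",0)[180:250,370:445]; 
n,l,st,c=cv2.connectedComponentsWithStats((im<55).astype(np.uint8)); k=1+np.argmax(st[1:,4]); print(st[k],c[k]+[370,180],plane(B,c[k]+[370,180],.004))
r=max(cv2.findContours((l==k).astype(np.uint8),0,1)[0],key=len).reshape(-1,2)+[370,180]
print(np.ptp([plane(B,x,.004) for x in r],axis=0))
# top view too
im=cv2.imread("pics/top0.png",0)[160:197,382:420]
n,l,st,c=cv2.connectedComponentsWithStats((im<55).astype(np.uint8)); k=1+np.argmax(st[1:,4]); print(st[k],c[k]+[382,160],plane(T,c[k]+[382,160],.004))
E
```

```text
cap [0.43454089 0.15232616 0.02778699] [0.43455738 0.15322473 0.032     ] [0.43453721 0.1519465  0.032     ]
base [0.44425047 0.03657337 0.05040705] [0.44256462 0.02662799 0.032     ] [0.44682954 0.03270651 0.032     ]
blue band [0.43796191 0.08631956 0.04780412]
place [ 0.56033293 -0.04333959  0.004     ] [ 0.55907907 -0.04363327  0.00553516] [ 0.56093973 -0.0442098   0.00155065]
[  10   12   53   50 2078] [406.01491819 216.20067372] [ 0.56037455 -0.04361366  0.004     ]
[0.06728765 0.06704794 0.        ]Traceback (most recent call last):
  File "<stdin>", line 14, in <module>
    return _wrapfunc(a, 'argmax', axis=axis, out=out, **kwds)
    return bound(*args, **kwds)
ValueError: attempt to get argmax of an empty sequence
```

```bash
cat >> h.py <<'E'
cap=np.array([.4345,.152,.032]); base=np.array([.4443,.0385,.032]); u=cap-base; u/=np.linalg.norm(u)
a=np.radians(35); Rg=grasp_rot(u,a,-1); G=base+.065*u+[0,0,.004]
PL=np.array([.5598,-.0440,.004])
def tcp_for(Rf,foot): return foot-Rf.apply(Rg.inv().apply(base-G))
E
python3 - <<'E'
from h import *
back=-Rg.apply([0,0,1])
move_gripper(.085,60)
move_ptp(G+.12*back,Rg.as_quat())
print(np.round(read_qpos(),2))
movel(G,speed=.12)
print("at",np.round(read_eef_pos()-G,4),np.round(read_ft_force(),1),read_finger_gap())
move_gripper(.04,60); pause(.2)
print("grip",np.round(read_ft_force(),1),read_finger_gap(),read_time_s())
movel(G+[0,0,.03],speed=.08); pause(.2)
print("lift",np.round(read_ft_force(),1),read_finger_gap(),np.round(read_qpos(),2))
im=read_camera("scene")[170:320,240:440]; cv2.imwrite("pics/lift.png",cv2.resize(im,None,fx=3,fy=3)[:,:,::-1])
for az in (0,-20,-30,-45):
    Rf=raised(Rg,u,np.pi/2,np.radians(az)); 
    for dz in (.06,0):
        j=inverse_kinematics(tcp_for(Rf,PL+[0,0,dz]),Rf.as_quat()); print(az,dz,None if j is None else np.round(j,2))
E
```

```text
[-1.03  0.42  0.32  1.99  0.39  1.16 -0.87]
at [0.0006 0.0008 0.0005] [-0.2  0.5 -0.4] 0.08485967502856948
grip [-0.4  2.3  5.1] 0.05282934748864266 7.425
lift [ 0.3  0.1 -2.7] 0.052552220883972094 [-0.96  0.5   0.34  2.1   0.44  0.96 -0.86]
0 0.06 [-0.1   0.82  0.69  1.75 -1.14  1.69  1.15]
0 0 [ 0.13  0.82  0.37  1.73 -1.03  1.5   1.13]
-20 0.06 [ 0.6   0.59 -0.17  1.92 -0.97  1.13  0.84]
-20 0 [-0.13  0.86  0.72  1.94 -1.43  1.54  1.16]
-30 0.06 [ 0.62  0.53 -0.17  2.02 -1.11  1.02  0.85]
-30 0 [-0.15  0.82  0.73  2.05 -1.55  1.47  1.13]
-45 0.06 [ 0.8   0.48 -0.39  2.16 -1.31  0.79  0.87]
-45 0 [ 0.8   0.61 -0.39  2.16 -1.38  0.73  1.03]
```

View pics/lift.png

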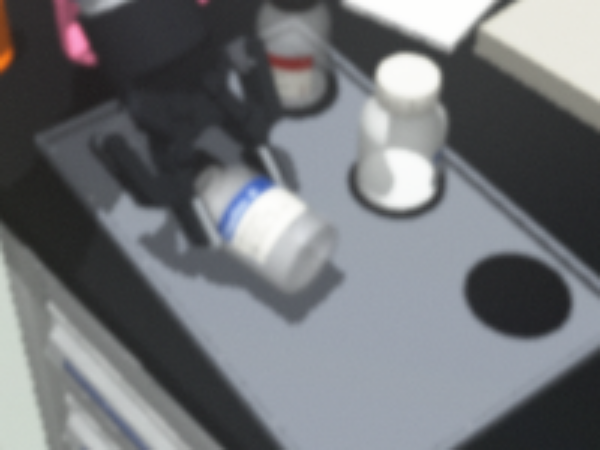

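The bottle is held and lifted: weight about 2.7 N, base end at (300,260) in the crop, still in line with the hand. Now I raise it to vertical in front of the row and check before lowering.

```bash
python3 - <<'E'
from h import *
movel(G+[0,0,.11],speed=.15)
Rf=raised(Rg,u,np.pi/2,np.radians(-25))
stage=np.array([.455,-.03,.064])
R1=raised(Rg,u,np.pi/4,np.radians(-12))
for r,p in [(R1,(tcp_for(Rf,stage)+G+[0,0,.11])/2),(Rf,tcp_for(Rf,stage))]:
    move_ptp(p,r.as_quat()); print(np.round(read_qpos(),2))
pause(.2); print(np.round(read_ft_force(),1),read_finger_gap(),read_time_s())
up=tcp_for(Rf,PL+[0,0,.03]); 
movel(up,speed=.12); pause(.3); print(np.round(read_ft_force(),1),np.round(read_eef_pos()-up,4),np.round(read_qpos(),2),read_time_s())
a_=read_camera("scene")[150:330,300:500]; b_=read_camera("top")[110:260,270:470]; w=read_camera("wrist")
cv2.imwrite("pics/up.png",np.hstack([cv2.resize(a_,(400,360)),cv2.resize(b_,(400,360))])[:,:,::-1]); cv2.imwrite("pics/upw.png",w[:,:,::-1])
E
```

```text
[-0.63  0.16  0.62  2.21 -0.36  0.81  0.11]
[-0.02  0.52  0.63  2.22 -1.27  1.37  1.14]
[-0.7  0.3 -0.9] 0.05275137755608599 10.9333
[4.2 9.4 7.9] [0.004  0.0045 0.0034] [-0.01  0.7   0.56  1.99 -1.37  1.39  1.07] 12.3
```

View pics/up.png

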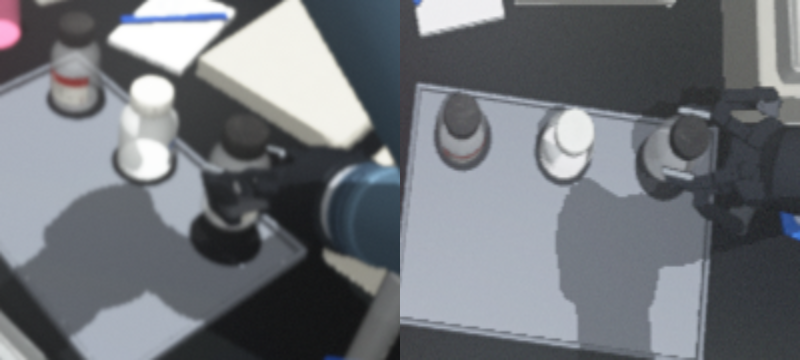

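View pics/upw.png

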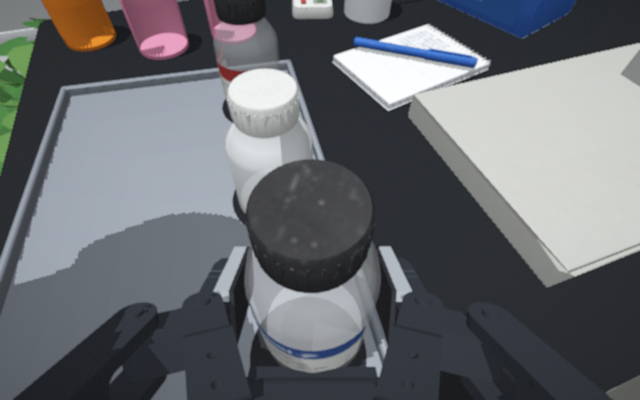

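Contact: 13 N at the wrist and a 4 mm lag, likely the hand or forearm against something on the right. I look before backing off.

```bash
python3 - <<'E'
from h import *
a_=read_camera("scene")[100:400,340:640]; b_=read_camera("top")[80:380,330:630]
cv2.imwrite("pics/con.png",np.hstack([cv2.resize(a_,(400,400)),cv2.resize(b_,(400,400))])[:,:,::-1])
print(np.round(read_ft_force(),1),np.round(read_ft_torque(),2),np.round(read_effort(),1))
T=P(camera_params("top")); S=P(camera_params("scene"))
print("cyl base",plane(T,(471,199),.0),plane(S,(473,344),0),"cyl top",tri(S,(503,284),T,(521,183)),"flask",plane(T,(494,234),.03),"green",tri(S,(501,348),T,(529,232)))
E
```

```text
[4.  9.  6.7] [-0.75  0.18  0.05] [  5.5 -36.7  11.3 -10.3  -0.8   1.5  -0.1]
cyl base [ 0.50999196 -0.217133    0.        ] [ 0.5120532  -0.21550731  0.        ] cyl top [ 0.50834278 -0.22387084  0.19667117] flask [ 0.42254453 -0.25575456  0.03      ] green [ 0.42329035 -0.26028545  0.1715563 ]
```

View pics/con.png

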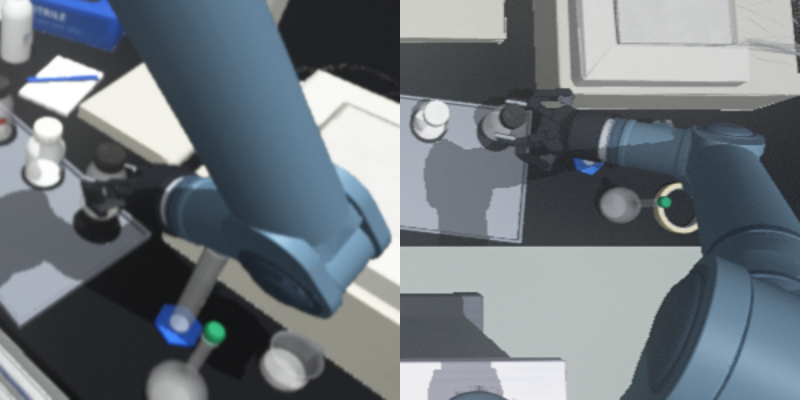

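The wrist link is over the measuring cylinder at about (0.51, -0.22, 0.20 tall), which still stands. I'll back off along the contact force, stand the bottle on free tray floor at (0.455, 0.05), then re-grip it from straight above for the final placing, which clears the glassware.

```bash
python3 - <<'E'
from h import *
Rf=raised(Rg,u,np.pi/2,np.radians(-25)); q=Rf.as_quat()
up=tcp_for(Rf,PL+[0,0,.03])
movel(up+[.004,.022,.05],speed=.1); print(np.round(read_ft_force(),1))
st=np.array([.455,.05,.004])
movel(up+[-.01,.022,.10],speed=.15); print(np.round(read_ft_force(),1))
movel(tcp_for(Rf,st+[0,0,.08]),speed=.2); pause(.1); print(np.round(read_ft_force(),1),np.round(read_qpos(),2))
z0=read_ft_force()[2]
movel(tcp_for(Rf,st+[0,0,.012]),speed=.12)
z=.012
while z>-.006:
    z-=.0015; movel(tcp_for(Rf,st+[0,0,z]),speed=.03)
    f=read_ft_force()
    if f[2]-z0>4: break
print("z",z,np.round(f,1),z0,read_finger_gap(),read_time_s(),np.round(read_eef_pos()-tcp_for(Rf,st),4))
a_=read_camera("scene")[150:350,290:510]; b_=read_camera("top")[130:250,290:422]
cv2.imwrite("pics/st.png",np.hstack([cv2.resize(a_,(400,364)),cv2.resize(b_,(400,364))])[:,:,::-1])
E
```

```text
[-0.2 -0.2 -1.9]
[-0.7  0.4 -3. ]
[-0.1 -0.3 -2. ] [-0.17  0.39  0.6   2.31 -1.34  1.24  1.05]
z 0.0015000000000000022 [-1.1 -0.8  3.1] -2.032183847338762 0.05251983285899469 17.1083 [0.0003 0.0001 0.0022]
```

View pics/st.png

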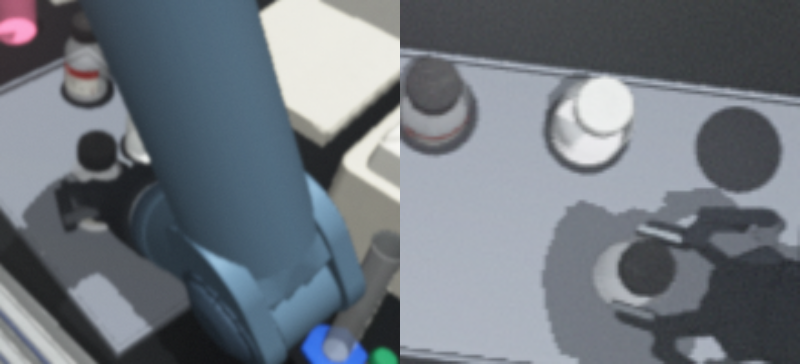

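The bottle stands on the floor with its cap at (648,267) in the right-hand crop. The neighbours on their marks are unmoved. I release it, rise straight up and look from above.

```bash
python3 - <<'E'
from h import *
p=read_eef_pos()
move_gripper(.085); pause(.2); print(np.round(read_ft_force(),1),read_finger_gap())
movel(p+[0,0,.05],speed=.08); movel(p+[0,0,.16],speed=.25)
q=(R.from_euler('z',90,degrees=True)*R.from_euler('x',180,degrees=True)).as_quat()
move_ptp([.45,.10,.32],q); pause(.2)
np.save("w2.npy",P(camera_params("wrist"))); im=read_camera("wrist"); cv2.imwrite("pics/w2.png",im[:,:,::-1])
for n in ["bottle","slim_bottle","place"]: print(n,[(np.round(d["at"]).tolist(),round(d["confidence"],2)) for d in look_for("wrist",n)],[(np.round(d["at"],1).tolist(),round(d["confidence"],2)) for d in tip_of("wrist",n)])
cv2.imwrite("pics/top2.png",read_camera("top")[:,:,::-1])
print(read_time_s(),np.round(read_qpos(),2),"exp cap px",proj(np.load("w2.npy"),[.455,.05,.118]),"exp base",proj(np.load("w2.npy"),[.455,.05,.004]))
E
```

```text
[ 0.2 -0.5  1. ] 0.08519253084959064
bottle [([325.0, 198.0], 0.69)] [([324.5, 183.0], 0.84)]
slim_bottle [([456.0, 50.0], 0.64)] [([435.3, 54.9], 0.65)]
place [([396.0, 254.0], 0.63)] [([394.0, 250.6], 0.92)]
20.9 [-0.26 -0.04 -0.05  1.94 -0.    1.23 -0.31] exp cap px [318.58883621 216.08807286] exp base [317.41113082 184.59081983]
```

View pics/w2.png

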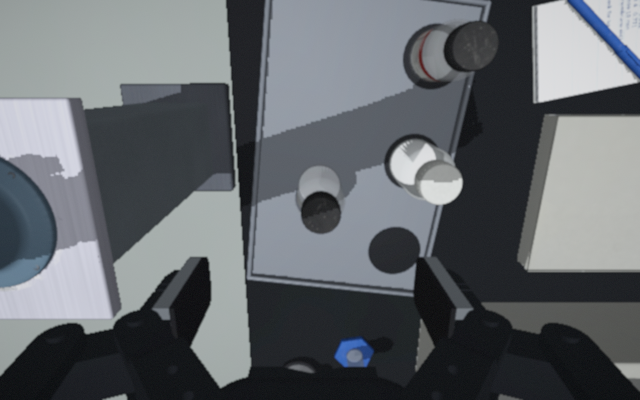

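The bottle stands alone with its cap centred at w2 (321,212); the mark is at (394,250) and both neighbours are in place. I measure the cap and mark from this wrist view and the top view, re-grip top-down and place.

```bash
python3 - <<'E'
from h import *
W=np.load("w2.npy"); T=P(camera_params("top"))
def dark(f,c,r,th):
    im=cv2.imread(f,0); x,y=int(c[0])-r,int(c[1])-r; m=(im[y:y+2*r,x:x+2*r]<th).astype(np.uint8)
    n,l,st,ce=cv2.connectedComponentsWithStats(m); k=l[r,r]; print(f,st[k]); return ce[k]+[x,y]
cw=dark("pics/w2.png",(321,212),32,75); ct=dark("pics/top2.png",proj(T,[.455,.05,.118]),18,80)
pw=dark("pics/w2.png",(394,250),40,55); pt=dark("pics/top2.png",proj(T,PL),22,60)
print("cap w",cw,plane(W,cw,.113),"t",ct,plane(T,ct,.113),"tri",tri(W,cw,T,ct))
print("place w",pw,plane(W,pw,.004),"t",pt,plane(T,pt,.004),"tri",tri(W,pw,T,pt))
E
```

```text
pics/w2.png [  12   12   40   41 1298]
pics/top2.png [  0   0  36  36 977]
pics/w2.png [  15   18   65   62 2275]
pics/top2.png [   0    0   44   44 1936]
cap w [320.32049307 211.91294299] [0.45678983 0.05253859 0.113     ] t [371.49232344 217.30808598] [0.4557953  0.05239048 0.113     ] tri [0.45633215 0.05189262 0.11083261]
place w [400.57978022 255.76351648] [ 0.57013401 -0.05244778  0.004     ] t [400.5 177.5] [ 0.56240846 -0.0410149   0.004     ] tri [ 0.55549114 -0.02843562  0.05167171]
```

```bash
python3 - <<'E'
from h import *
W=np.load("w2.npy"); print("place w2",plane(W,(394,250.3),.004))
B=np.array([.4563,.0520,.004]); h=np.array([0,0,.075]); PL=np.array([.5599,-.0439,.004])
q=(R.from_euler('z',90,degrees=True)*R.from_euler('x',180,degrees=True)).as_quat()
j=inverse_kinematics(PL+h,q); print(None if j is None else np.round(j,2))
move_ptp(B+h+[0,0,.11],q); movel(B+h+[0,0,.002],speed=.15); pause(.1); print(np.round(read_ft_force(),1))
move_gripper(.04,50); pause(.2); print("gap",read_finger_gap(),np.round(read_ft_force(),1))
movel(B+h+[0,0,.035],speed=.1); pause(.1); f0=read_ft_force(); print(np.round(f0,1))
movel(PL+h+[0,0,.035],speed=.1); pause(.2); movel(PL+h+[0,0,.010],speed=.08)
z=.010
while z>-.005:
    z-=.0015; movel(PL+h+[0,0,z],speed=.03); f=read_ft_force()
    if f[2]-f0[2]>4: break
print("z",z,np.round(f,1),np.round(read_eef_pos()-PL-h,4),read_time_s())
T=P(camera_params("top"))
cv2.imwrite("pics/pl.png",np.hstack([cv2.resize(read_camera("scene")[180:300,340:472],(400,364)),cv2.resize(read_camera("wrist"),(400,364))])[:,:,::-1])
E
```

```text
place w2 [ 0.56049195 -0.04410683  0.004     ]
[-0.09  0.43  0.11  1.94 -0.07  0.77  0.06]
[ 0.1  0.7 -0.7]
gap 0.0525338431715589 [-2.1 -0.3  5.7]
[-0.3  0.2 -2.3]
z 0.002500000000000002 [-1.1 -1.3  3.1] [ 0.0003 -0.0003  0.0032] 27.1417
```

View pics/pl.png

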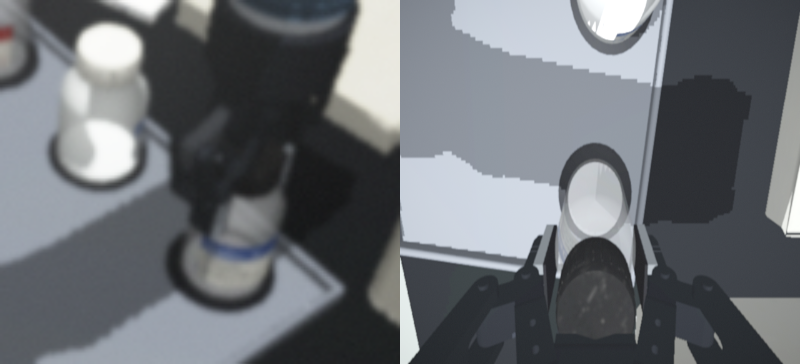

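On the mark: the base (597,197) is centred on the disc (about 596,196) in the wrist crop. I release, retreat and check.

```bash
python3 - <<'E'
from h import *
p=read_eef_pos()
move_gripper(.085); pause(.1); print(np.round(read_ft_force(),1),read_finger_gap())
movel(p+[0,0,.08],speed=.1); movel(p+[0,0,.22],speed=.25)
q=(R.from_euler('z',90,degrees=True)*R.from_euler('x',180,degrees=True)).as_quat()
move_ptp([.46,.08,.33],q); pause(.5)
W=P(camera_params("wrist")); im=read_camera("wrist"); sc=read_camera("scene")
for n in ["bottle","place"]: print(n,[(np.round(d["at"]).tolist(),round(d["confidence"],2)) for d in tip_of("wrist",n)])
print("exp base",proj(W,[.5599,-.0439,.004]),"exp cap",proj(W,[.5599,-.0439,.113]),"tilt ref")
cv2.imwrite("pics/fin.png",np.hstack([cv2.resize(im[0:400,220:520],(400,533)),cv2.resize(sc[130:400,330:530],(395,533))])[:,:,::-1]); print(read_time_s())
E
```

```text
[ 0.3 -0.2 -0.1] 0.08495298690649493
bottle [([383.0, 235.0], 0.79)]
place [([421.0, 38.0], 0.32)]
exp base [383.68453663 234.37819035] exp cap [402.9752153  274.88889752] tilt ref
30.825
```

View pics/fin.png

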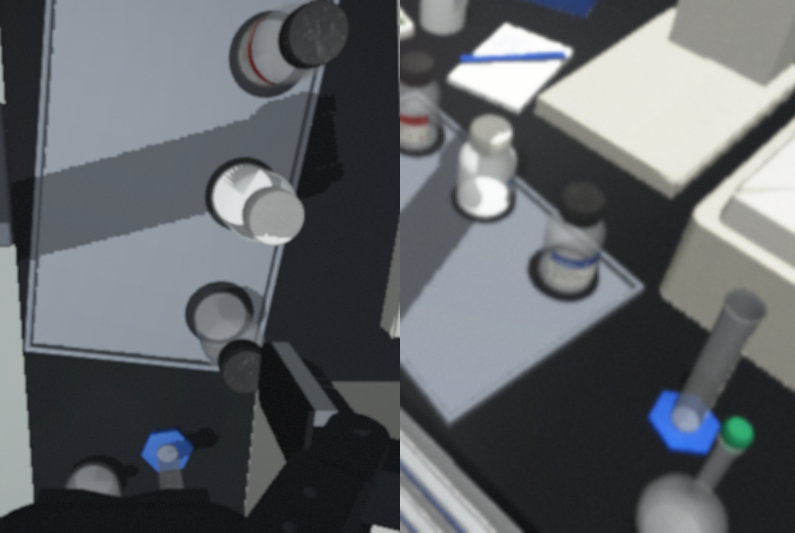

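The bottle stands on its mark (left crop 220,313), in line with the two standing neighbours. The cylinder and flask are upright.

```bash
python3 -c "
from bench import *
sign_off(); print(read_time_s())"
```

```text
the job is handed in; nothing more can be done
the job is handed in; nothing more can be done
```

The tipped bottle now stands upright on the empty mark, in line with the two standing bottles, and I handed the job in at about 31 s of the allowed 45 s. I gripped it lying, raised it and set it upright on free tray floor. I then re-gripped it from straight above, placed it on the mark and released it.

**Last checks:** The detected base, at (383,235), was within about 1 px of where the mark's centre projects, at (383.7,234.4). The final wrist and scene pictures show both neighbours standing on their marks, and nothing touches the gripper.

**What went wrong:** On the first try at the mark, the wrist pressed on the measuring cylinder with about 13 N, below the 40 N limit. I backed off and switched to the placing from above. The cylinder and flask still stand, though I didn't measure whether the cylinder shifted slightly. One automatic outline of the mark merged with its surroundings and gave a wrong position. I discarded it and used the other views, which agreed to about 2 mm.

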